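# Lock out the dryer and take out its lint filter

### The arm

A 6-joint arm with a two-finger parallel gripper is mounted at the origin on the work surface. World frame = base frame: x ahead of the robot, y to its left, z up, the work surface at z = 0. Lengths are in m, angles in rad, forces in N, time in s.
With the tool pointing down it reaches from about 0.275 to 0.825 m from the base axis. Payload 4.9 kg.
Tool frame: the origin (TCP) lies midway between the tips of the shut fingers; the grasp point (between the pads) lies 19 mm behind it (arm.grip_depth is the z of the grasp point in the tool frame, in m); z points along the fingers, y is the line along which they close (so a half turn about z gives the same grasp; the last joint's range is limited). The gripper opens to 85 mm and grips with 20 to 120 N. Pads are 22 mm wide; open, the fingers measure 114 mm over their backs; the gripper's body (76 mm by 85 mm) begins 54 mm behind the grasp point. The pads swing forward as they close: fully open they stand 13 mm farther back than shut.
Start: joints at [1.012, 0.326, -0.193, 1.052, 0, 1.437], TCP at [0.227, 0.501, 0.231] pointing down, gripper open.
Joint ranges: [-2.65, 2.65], [-0.97, 1.79], [-1.3, 1.35], [-1.93, 2.1], [-1.47, 1.37], [-3.14, 3.14]. Speed limits (rad/s): [2.57, 2.57, 3.14, 3.14, 3.14, 3.14].

### API

Orientations are given as a rotation vector (axis times angle).
In Python, from workcell import arm gives the robot as it stands. The module is installed in compiled form; this text tells all that it offers.
- The arm moves only by the tool move_arm, never from a script. Its argument "deltas" is text: rows parted by semicolons, each of 7 numbers parted by spaces: the closure, from -1 (fully open) to 1 (shut), then the shift along the world's x, y, z in cm, then the turn, a rotation vector about the world's x, y, z in rad. In form: fingers dx dy dz wx wy wz; .... A call has exactly 5 rows; each row shifts and turns the commanded pose from where the row before left it; what a row does not reach is not made up. A row lasts 1/10 s, in which the tool goes at most 50 mm and 8.59 degrees, less where a joint would pass 70% of its speed; a pose out of reach is approached as far as the arm can. A call is refused whole if a number of a shift passes 5 or a number of a turn 0.15, either way. A call with a gripper value outside its range is refused whole. The fingers move at their own pace and stop on an object; "newtons" is the grip in N (left out, the last holds). Time passes only in rows, so rows that do not move let the fingers close, or fill a call up. It gives the time, the measured TCP pose, the force, the opening and the grip force at its end, in the units of the state.
- arm.read_state(): the state, without advancing time (a new reading comes with each control period).
- arm.capture(name): name is "side" or "top"; returns a dict with "color" (480x640x3 uint8, blue, green, red), "vfov" (degrees; the focal length in pixels is half the picture's height over the tangent of half this angle, whatever the lens; pixels are square), "cx", "cy" (the principal point, pixels), "extrinsics" (4x4, takes a point from world to camera coordinates). Camera axes: x right, y up, looking along -z (the intrinsics and any distortion apply to the point x, -y, -z); pixel columns grow to the right and rows downward; lengths in m; the calibration is good to about 2 mm. A picture is of the moment at which its call begins. There is no depth.
- arm.hand_in(): hands the job in; it is judged then, once.
The state is a dict: "time": time; "joint_positions": joint angles; "dq": joint speeds; "tau": joint torques, N m; "position": TCP position; "orientation": TCP orientation; "ft_force": force on the tool from outside, world axes, zero at the start; "ft_torque": the same for the moment, N m; "grip_width": opening from 0.0 (shut) to 1.0 (fully open); "finger_force": force on a finger pad.
Only numpy, scipy, OpenCV 4.12 (cv2) and the standard library are available. Lean on these libraries where they do the work, as an engineer would, in place of code of your own. Each camera call takes 0.05 s, during which the arm holds its last target. There are 200 camera calls.

### The job

Lock the dryer out before its lint filter is cleaned: pull the bar knob on the white control box straight out until it is free to turn, turn it until its narrow pointer nose points at the raised ridge on the box top, and push it fully back in. Only then swing the sprung wire bail of the filter stand right over until it stays open by itself, leaving the filter in its place meanwhile. Finally lift the filter out by its rib and set it down flat in the empty tray without dropping it; leave everything else standing where it is.

Things in the scene. Friction and masses are not known exactly. Their poses are not given: they have to be found in the camera images.
- panel: White steel control box, fixed, 190 (x) x 150 (y) x 70 mm high, at any of three places and turned by up to 0.35 rad. Origin: centre of its underside; the knob's vertical axis passes through it. Its -x side is its front. Its top is at z = 70 mm.
- off_ridge (a point): Centre of the top of the raised dark ridge on the box top (28 x 8 mm, 6 mm high), 68 mm in front (box -x) of the knob's axis: the off mark. Three flat dots 0.8 to 1.4 rad anticlockwise from it mark the running range.
- knob_grip (a point): On the axis of the black knob, at the height to grip it: 28 mm above the box top with the knob in. The knob is an upright bar 14 mm thick, 52 mm long and 34 mm high (from 5.5 to 39.5 mm above the box top) on a disc 60 mm across and 5 mm thick (top 6.5 mm above the box top); a narrow nose 8 mm thick carries the bar on to 44 mm from the axis on its pointer side, with a thin white line on top. The point's -x axis is the way the nose points.
- knob_pull (a joint): How far the knob is out, m: 0 fully in, 0.016 fully out. Some 4 N of friction holds it wherever it is left. It moves straight up out of the box. The knob can turn past the lock only from about 0.011 out.
- knob_turn (a joint): Knob angle, rad: 0 with the nose towards the ridge, growing anticlockwise seen from above, stops at -0.4 and 1.55; it starts between 0.8 and 1.4. Hidden teeth: the knob goes fully in only within 0.17 rad of 0 (off) or beyond 0.75 (running), and when in it cannot leave that range.
- stand: Grey filter stand, fixed, base plate 220 (x) x 130 (y) x 18 mm, at another of the three places, turned by up to 0.35 rad. Origin: centre of its underside. The bail is hinged at its +x end. Low lips 8 mm high stand around the filter with 2.5 mm play, so that it must be lifted to come out.
- stand_seat (a point): Centre of the filter's seat on the stand's base plate, 30 mm to -x of the stand's origin, z = 18 mm.
- stand_hinge (a point): Centre of the bail's hinge line (along the stand's y), 75 mm to +x of the stand's origin, z = 48 mm.
- bail (a joint): Angle of the steel wire bail, rad: about 0 shut on the filter, growing as it swings up and over towards the stand's +x; stop at 1.75. The bail is a loop of 8 mm bar, 60 mm wide, whose front bar lies 160 mm from the hinge across the filter's front edge. A spring over centre shuts it below about 0.9 rad and throws it open to the stop beyond that; it takes up to 0.5 N m to turn it.
- bail_ball (a point): Centre of the black ball (22 mm across) at the end of the bail's operating lever, an 8 mm rod 80 mm long from the +y end of the hinge axle (90 mm to +y of the hinge's centre, outside the stand's plate), which leans 0.5 rad from upright towards the stand's -x when the bail is shut. Pushing the ball towards the stand's +x by about 85 mm swings the bail open; the opening loop then sweeps up past the stand's middle, and stands about 210 mm high.
- bail_bar (a point): Middle of the bail's front bar.
- filter_center (a point): Centre (half-way up, 27 mm above its underside) of the lint filter, a white frame 130 (x) x 90 (y) x 14 mm with a metal screen and, in its middle, an upright rib 60 mm long (along x), 12 mm thick and 40 mm high to lift it by; its top is 54 mm above the underside. About 0.2 kg. Its axes at the start are the stand's.
- filter: The same filter; origin at the centre of its underside.
- tray: Empty aluminium tray, fixed, 180 (x) x 140 (y) x 30 mm high outside, walls and floor 5 mm, at the third place, turned by up to 0.35 rad. Origin: centre of its underside.
- tray_floor (a point): Centre of the tray's inner floor, z = 5 mm.
- coin_cup_center (a point): Centre of a steel cup, 44 mm across, 50 mm high, loose on the back of the control box: leave alone.
- detergent_center (a point): Centre of the detergent bottle, 90 mm across, 210 mm high: leave alone.
- softener_center (a point): Centre of a jar, 72 mm across, 150 mm high: leave alone.
- sheets_box_center (a point): Centre of a cardboard box 120 x 70 x 50 mm: leave alone.
- scoop_mug_center (a point): Centre of a grey measuring cup, 68 mm across, 60 mm high: leave alone.
- spray_can_center (a point): Centre of an aluminium can, 56 mm across, 170 mm high: leave alone.
- lint_brush_grip (a point): Handle of a brush lying at the back of the counter: leave alone.
There are look-alikes about, which are no part of the job. What is shaped like the panel but purple is not meant. What is shaped like the filter but pink is not meant.

How it is judged:
By the outcome, as a careful person would: the job done as asked, in the order asked, and still so for the second after the job is handed in, with the robot touching nothing.
It also fails if it takes over 67 s, if anything falls off the work surface, if the arm or the gripper's body presses on something with over 40 N, if the wrist force passes 120 N, or if a joint passes its speed limit or range.

## Working session

There is one attempt and no reset: what is moved stays moved. The work goes in short steps, Python scripts to look and compute and a tool call to move; the robot and the scene stay as the last step left them, time stands still between calls to the robot, and variables do not carry over. Pictures are saved under pics/ and viewed, at most 10 in all, crops included, and the job is handed in when it is done.

Besides the shell and the picture viewer there is one more tool, called after ">>>" as name(argument=value, ...) on one line, values as JSON. move_arm: Moves the arm, as the interface text tells. Its arguments: {"type":"object","properties":{"deltas":{"type":"string"},"newtons":{"type":"number"}},"required":["deltas"]}

```bash
mkdir -p pics
cat > h.py <<'E'
import numpy as np,cv2
from workcell import arm
def cap(n,f=None):
    d=arm.capture(n)
    if f: cv2.imwrite('pics/'+f,d['color'])
    return d
def K(d):
    f=240/np.tan(np.radians(d['vfov'])/2); return f
def ray(d,u,v,z):
    E=np.array(d['extrinsics']);f=K(d)
    r=np.array([(u-d['cx'])/f,-(v-d['cy'])/f,-1.])
    R=E[:3,:3];c=-R.T@E[:3,3];w=R.T@r
    return c+w*(z-c[2])/w[2]
def proj(d,p):
    E=np.array(d['extrinsics']);f=K(d)
    q=E[:3,:3]@np.array(p)+E[:3,3]
    return np.array([d['cx']+f*q[0]/-q[2],d['cy']-f*q[1]/-q[2]])
E
python3 - <<'E'
from h import *
for n in('top','side'):
    d=cap(n,n+'0.png'); print({k:d[k] for k in d if k!='color'})
    E=d['extrinsics'];print(-E[:3,:3].T@E[:3,3])
print(arm.read_state(),arm.grip_depth)
E
```

```text
{'vfov': 56.6753684538906, 'cx': 321.91938527780206, 'cy': 236.12294279834234, 'extrinsics': array([[ 0.00891453, -0.99983407,  0.01588589, -0.01609239],
       [ 0.98593013,  0.01144023,  0.16676598, -0.50223253],
       [-0.16692004,  0.01417573,  0.98586852, -1.10045071],
       [ 0.        ,  0.        ,  0.        ,  1.        ]])}
[0.31162236 0.00525563 1.16891066]
{'vfov': 43.416441275748845, 'cx': 306.7217357112689, 'cy': 241.55924895455647, 'extrinsics': array([[-0.99874845, -0.04926057,  0.00865578,  0.48073649],
       [ 0.03809269, -0.63704177,  0.76988748, -0.09693601],
       [-0.032411  ,  0.76925365,  0.63812095, -1.61909653],
       [ 0.        ,  0.        ,  0.        ,  1.        ]])}
[0.43135084 1.20742498 1.10364809]
{'time': 0.1, 'joint_positions': array([ 1.01180023e+00,  3.26877726e-01, -1.93496133e-01,  1.05197584e+00,
       -4.97842341e-06,  1.43661833e+00]), 'dq': array([-0.00043135, -0.00216734,  0.00103335,  0.00027796, -0.00016171,
        0.0011332 ]), 'tau': array([ 6.61229515e-04, -4.44237649e+01,  2.63038749e+01,  7.89552490e-03,
       -1.75033920e-04, -8.89138960e-06]), 'position': array([0.22638784, 0.50067823, 0.23057114]), 'orientation': array([-6.62185734e-01, -3.07047610e+00,  2.29721480e-03]), 'ft_force': array([ 0.29026077, -0.31220346,  0.38695741]), 'ft_torque': array([-0.04189294,  0.04082212, -0.00976183]), 'finger_force': 0.0, 'grip_width': 1.0042630867320168} -0.0187
```

View pics/top0.png

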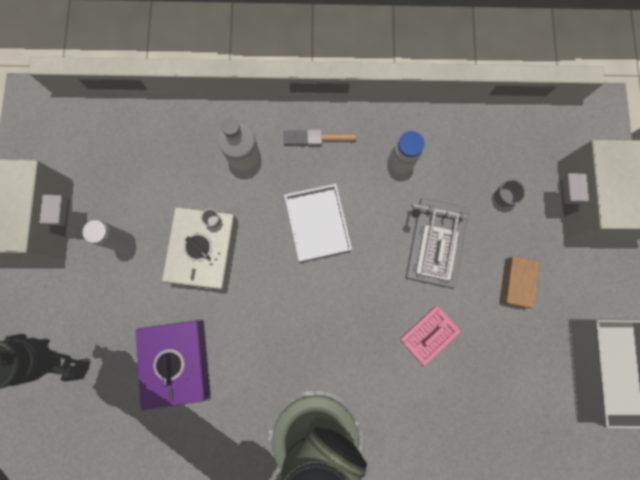

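View pics/side0.png

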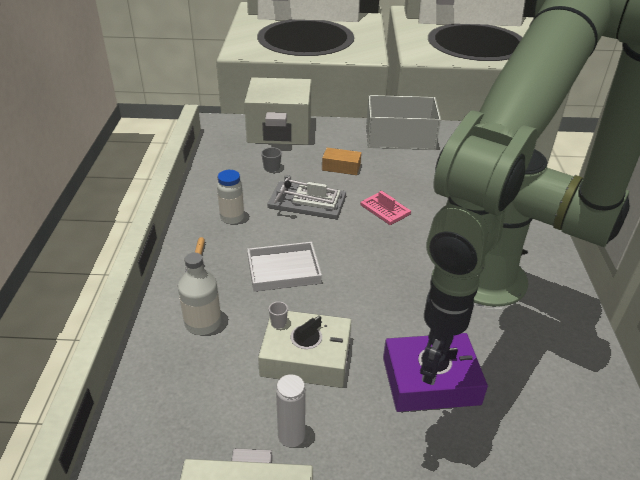

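The top view shows white panel candidates at (198,248) (white, correct) and (172,365) (purple look-alike). Filter candidates are at (438,250) (white, in the stand) and (432,335) (pink look-alike). The tray is at (318,223). Next is a close crop to check the choice.

Run:
```python
from h import *
t=cv2.imread('pics/top0.png');s=cv2.imread('pics/side0.png')
def c(im,x,y,w,h): return cv2.resize(im[y:y+h,x:x+w],(400,300),interpolation=cv2.INTER_CUBIC)
a=np.vstack([np.hstack([c(t,148,197,100,75+25-25),c(t,385,197,100,75+25-25)])[:300],np.hstack([c(s,250,295,120,90),c(s,255,160,120,90)])])
a=np.vstack([np.hstack([c(t,138,202,120,90),c(t,378,202,120,90)]),np.hstack([c(s,250,298,120,90),c(s,250,160,120,90)])])
cv2.imwrite('pics/crop.png',a)
```

```text
(no output)
```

View pics/crop.png

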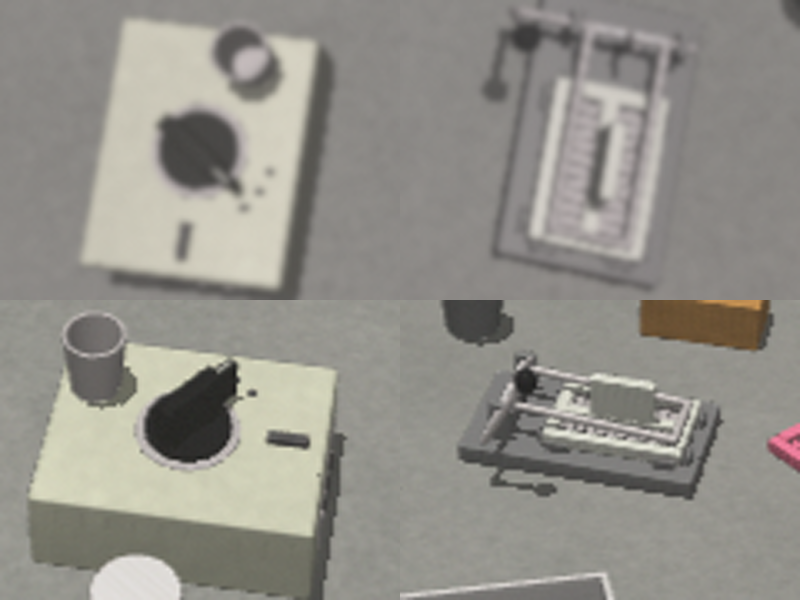

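The crop confirms the choices. The white panel has its ridge at top px (193,274), disc at (198,247), and nose tip at (209,259). The stand has the filter's rib at about (440,250), and the ball at (415,213) on its +y end.

Run:
```python
from h import *
t=cap('top');s=cap('side')
T=lambda x,y,ox:(x/3.3333+ox,y/3.3333+202)
def fit(name,W,H,z,px,d):   # corners order: (+x+y),(+x-y),(-x-y),(-x+y)
    P=np.array([ray(d,u,v,z)[:2] for u,v in px]);c=P.mean(0)
    e=(P[0]+P[1]-P[2]-P[3])/2; f=(P[0]+P[3]-P[1]-P[2])/2
    a=np.arctan2(*(e)[::-1]); b=np.arctan2(-f[0],f[1])
    print(name,c.round(4),'yaw',a.round(3),b.round(3),'size',np.linalg.norm(e).round(4),np.linalg.norm(f).round(4))
    return c,(a+b)/2
fit('panel',.19,.15,.07,[T(127,18,138),T(320,40,138),T(280,290,138),T(82,262,138)],t)
S=lambda x,y,oy:((x-0)/3.3333+250,(y-300)/3.3333+oy)
for n,u,z in [('ridge',T(184,241,138),.076),('disc',T(199,150,138),.0765),('nose',T(238,190,138),.1095),
 ('barend',T(163,122,138),.1095),('ball',T(124,38,378),.018+.03+.07),('axL',T(115,12,378),.048),('axR',T(293,48,378),.048),('rib',T(206,165,378),.072)]:
    print(n,ray(t,*u,z).round(4))
fit('filter',.13,.09,.032,[T(157,78,378),T(268,98,378),T(240,260,378),T(130,240,378)],t)
fit('tray',.18,.14,.03,[(337,184),(0,0),(0,0),(0,0)],t) if 0 else None
print('tray TL..',[ray(t,u,v,.03)[:2].round(4) for u,v in [(284.5,194.5),(337,185),(351,251),(299,261)]])
print('stand front',[ray(t,*T(x,y,378),.018).round(4)[:2] for x,y in [(95,252),(255,286)]])
# side
S=lambda x,y,ox,oy:(x/3.3333+ox,(y-300)/3.3333+oy)
for n,u,z in [('ridgeS',S(289,438,250,298),.076),('discS',S(190,428,250,298),.0765),('noseS',S(234,364,250,298),.1095),('ballS',S(126,380,250,160),.118),('ribtopS',S(222,382,250,160),.072)]:
    print(n,ray(s,*u,z).round(4))
```

```text
panel [0.4662 0.2951] yaw -0.114 -0.117 size 0.1873 0.147
ridge [0.3984 0.3033 0.076 ]
disc [0.4658 0.296  0.0765]
nose [0.4326 0.2578 0.1095]
barend [0.4812 0.3141 0.1095]
ball [ 0.548  -0.2355  0.118 ]
axL [ 0.5844 -0.2451  0.048 ]
axR [ 0.5575 -0.383   0.048 ]
rib [ 0.4618 -0.3051  0.072 ]
filter [ 0.4647 -0.3108] yaw -0.201 -0.17 size 0.1296 0.0868
tray TL.. [array([0.6145, 0.0884]), array([ 0.6423, -0.0498]), array([ 0.4663, -0.0866]), array([0.4389, 0.0472])]
stand front [array([ 0.4001, -0.2314]), array([ 0.375 , -0.3552])]
ridgeS [0.3998 0.3069 0.076 ]
discS [0.4665 0.3023 0.0765]
noseS [0.4385 0.273  0.1095]
ballS [ 0.5489 -0.2383  0.118 ]
ribtopS [ 0.4672 -0.3079  0.072 ]
```

>>> move_arm(deltas="0.1 2.4 -2.0 0 0 0 0.128; 0.1 2.4 -2.0 0 0 0 0.128; 0.1 2.4 -2.0 0 0 0 0.128; 0.1 2.4 -2.0 0 0 0 0.128; 0.1 2.4 -2.0 0 0 0 0.128", newtons=60)

```text
time: 0.7
position: [0.3473, 0.4002, 0.2311]
orientation: [0.346, -3.122, 0.0]
ft_force: [0.3, 0.1, -0.8]
grip_width: 0.451
finger_force: 0.0
```

>>> move_arm(deltas="0.1 2.4 -2.0 0 0 0 0.128; 0.1 2.4 -2.0 0 0 0 0.128; 0.1 2.4 -2.0 0 0 0 0.128; 0.1 2.4 -2.0 0 0 0 0.128; 0.1 2.4 -2.0 0 0 0 0.128")

```text
time: 1.2
position: [0.4674, 0.3001, 0.2311]
orientation: [1.31, -2.855, -0.0]
ft_force: [0.7, 0.2, -0.2]
grip_width: 0.45
finger_force: 0.0
```

>>> move_arm(deltas="0.1 0 0 -2 0 0 0; 0.1 0 0 -2 0 0 0; 0.1 0 0 -2 0 0 0; 0.1 0 0 -2 0 0 0; 0.1 0 0 0 0 0 0")

```text
time: 1.7
position: [0.4647, 0.3001, 0.1485]
orientation: [1.3, -2.854, 0.0]
ft_force: [-0.6, 0.3, 0.1]
grip_width: 0.451
finger_force: 0.0
```

```bash
cat >> h.py <<'E'
from scipy.spatial.transform import Rotation as Ro
def st():
    s=arm.read_state();R=Ro.from_rotvec(s['orientation']).as_matrix()
    print('t',s['time'],'p',s['position'].round(4),'yaw_y',np.arctan2(R[1,1],R[0,1]).round(3),'z',R[:,2].round(3),'F',s['ft_force'].round(1),'w',round(s['grip_width'],3),'ff',s['finger_force'],'q',np.array(s['joint_positions']).round(2))
def crop(d,x,y,w,h): return cv2.resize(d['color'][y:y+h,x:x+w],(400,400*h//w),interpolation=cv2.INTER_CUBIC)
E
python3 - <<'E'
from h import *
st();t=cap('top');s=cap('side')
cv2.imwrite('pics/k1.png',np.hstack([crop(t,138,195,120,120),crop(s,240,240,150,150)]))
for p in [(.466,.298,.1095),(.466-.044*np.cos(.859),.298-.044*np.sin(.859),.1095)]: print(proj(t,p),proj(s,p))
E
```

```text
t 1.7 p [0.4647 0.3001 0.1485] yaw_y 2.426 z [-0.005 -0.002 -1.   ] F [-0.6  0.3  0.1] w 0.451 ff 0.0 q [ 0.44  0.4  -0.3   0.87 -0.   -0.42]
[193.28224016 244.93909546] [307.43871751 324.96740645]
[206.61310491 257.01192332] [320.87907143 314.52854815]
```

View pics/k1.png

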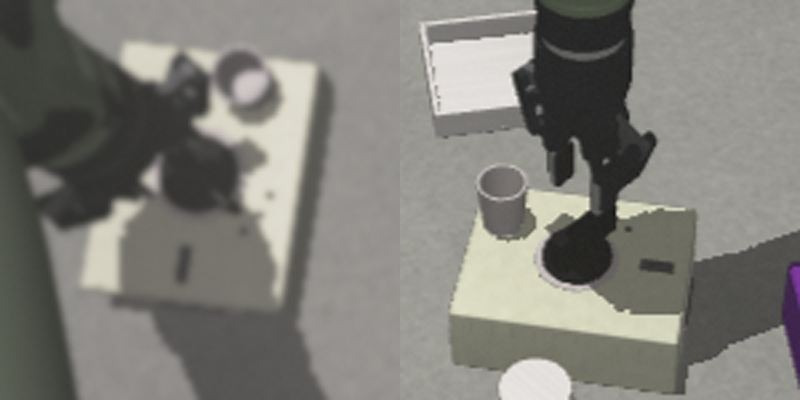

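The top crop shows the gripper over the box, with the cup clear of the fingers. The side crop shows the fingertips at about px (301,309) and (315,319), above the knob bar, which ends at about (313,322). I'll check the camera bias against the known TCP.

Run:
```python
from h import *
t=cap('top');s=cap('side')
yd=np.array([np.cos(2.426),np.sin(2.426),0])
c=np.array([.4647,.3001,.1525])
for k in(-.026,-.019,0,.019,.026): print(k,proj(s,c+k*yd).round(1),proj(t,c+k*yd).round(1))
# least squares panel centre from corners, side image
S=lambda x,y:(x/3.3333+250,(y-300)/3.3333+298)
for n,x,y in [('+x+y?',30,495),('-x+y',312,540),('-x-y',336,368),('+x-y hidden',0,0)]: print(n,ray(s,*S(x,y),.07).round(4))
a=-.115;R=np.array([[np.cos(a),-np.sin(a)],[np.sin(a),np.cos(a)]])
for q in [(.095,.075),(-.095,.075),(-.095,-.075)]: print((R@q+[.466,.298]).round(4))
```

```text
-0.026 [299.6 306.1] [195.2 234.4]
-0.019 [301.9 307.8] [193.1 236.6]
0 [308.2 312.2] [187.3 242.7]
0.019 [314.6 316.7] [181.5 248.9]
0.026 [316.9 318.4] [179.3 251.1]
+x+y? [0.5685 0.3602 0.07  ]
-x+y [0.3839 0.3866 0.07  ]
-x-y [0.3675 0.2356 0.07  ]
+x-y hidden [ 0.6542 -0.18    0.07  ]
[0.569  0.3616]
[0.3802 0.3834]
[0.363  0.2344]
```

>>> move_arm(deltas="0.1 0.1 -0.1 -2 0 0 0; 0.1 0 0 -2 0 0 0; 0.1 0 0 -1.5 0 0 0; 0.1 0 0 -1.1 0 0 0; 0.1 0 0 0 0 0 0", newtons=30)

```text
time: 2.4
position: [0.4673, 0.3, 0.0847]
orientation: [1.302, -2.858, 0.0]
ft_force: [-0.4, -0.5, 0.0]
grip_width: 0.452
finger_force: 0.0
```

Run:
```python
from h import *
st();s=cap('side')
cv2.imwrite('pics/k2.png',cv2.resize(s['color'][270:390,250:370],(600,600),interpolation=cv2.INTER_CUBIC))
```

```text
t 2.4 p [0.4673 0.3    0.0847] yaw_y 2.426 z [-0.001 -0.001 -1.   ] F [-0.4 -0.5  0. ] w 0.452 ff 0.0 q [ 0.44  0.48 -0.37  0.72 -0.   -0.42]
```

View pics/k2.png

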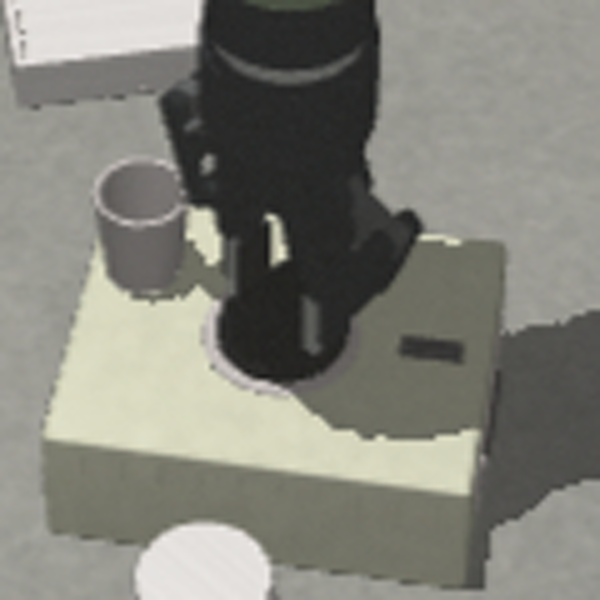

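The picture shows the fingers straddling the bar with the cup clear, so I'll close.

>>> move_arm(deltas="1 0 0 0 0 0 0; 1 0 0 0 0 0 0; 1 0 0 0 0 0 0; 1 0 0 0 0 0 0; 1 0 0 0 0 0 0", newtons=30)

```text
time: 2.95
position: [0.4702, 0.2993, 0.0867]
orientation: [-1.299, 2.856, -0.006]
ft_force: [4.5, -4.2, 0.6]
grip_width: 0.158
finger_force: 34.7
```

```bash
python3 -c "
from h import *
st()"
```

```text
t 2.95 p [0.4702 0.2993 0.0867] yaw_y 2.425 z [ 0.005 -0.002 -1.   ] F [ 4.5 -4.2  0.6] w 0.158 ff 34.72270846366882 q [ 0.44  0.47 -0.37  0.72 -0.   -0.42]
```

>>> move_arm(deltas="1 0.15 -0.15 0 0 0 0; 1 0 0 0.5 0 0 0; 1 0 0 0.5 0 0 0; 1 0 0 0.4 0 0 0; 1 0 0 0 0 0 0", newtons=60)

```text
time: 3.45
position: [0.4702, 0.2991, 0.1004]
orientation: [-1.302, 2.857, -0.0]
ft_force: [2.9, 0.6, 2.3]
grip_width: 0.154
finger_force: 63.0
```

```bash
python3 -c "
from h import *
st()"
```

```text
t 3.45 p [0.4702 0.2991 0.1004] yaw_y 2.426 z [ 0.002  0.001 -1.   ] F [2.9 0.6 2.3] w 0.154 ff 62.992329597473145 q [ 0.43  0.46 -0.36  0.75 -0.   -0.42]
```

>>> move_arm(deltas="1 0 0 0.1 0 0 -0.1; 1 0 0 0 0 0 -0.1; 1 0 0 0 0 0 -0.1; 1 0 0 0 0 0 -0.1; 1 0 0 0 0 0 -0.1")

```text
time: 3.95
position: [0.4707, 0.2985, 0.1009]
orientation: [-0.548, 3.09, -0.002]
ft_force: [6.6, -0.7, -3.0]
grip_width: 0.144
finger_force: 62.4
```

>>> move_arm(deltas="1 0 0 0 0 0 -0.1; 1 0 0 0 0 0 -0.1; 1 0 0 0 0 0 -0.1; 1 0 0 0 0 0 -0.1; 1 0 0 0 0 0 -0.07")

```text
time: 4.45
position: [0.4709, 0.2977, 0.1009]
orientation: [0.186, 3.132, -0.003]
ft_force: [6.7, -3.7, -1.9]
grip_width: 0.152
finger_force: 62.4
```

Run:
```python
from h import *
st();s=cap('side');t=cap('top')
cv2.imwrite('pics/k3.png',np.hstack([crop(t,138,195,120,120),crop(s,250,270,120,120)]))
```

```text
t 4.45 p [0.4709 0.2977 0.1009] yaw_y 1.452 z [ 0.004 -0.002 -1.   ] F [ 6.7 -3.7 -1.9] w 0.152 ff 62.444247007369995 q [ 0.43  0.46 -0.36  0.76 -0.    0.55]
```

View pics/k3.png

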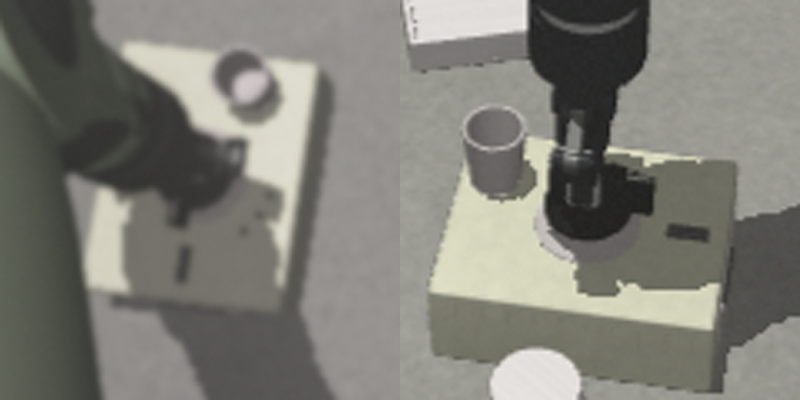

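The nose now points at the ridge (nose at side px ~(325,329), ridge at (332,340)). Next I'll push it in.

>>> move_arm(deltas="1 0.1 -0.05 -0.5 0 0 0; 1 0 0 -0.5 0 0 0; 1 0 0 -0.4 0 0 0; 1 0 0 -0.2 0 0 0; 1 0 0 0 0 0 0")

```text
time: 5.05
position: [0.4711, 0.2978, 0.0865]
orientation: [0.18, 3.134, -0.001]
ft_force: [-0.7, -5.8, 20.5]
grip_width: 0.147
finger_force: 65.6
```

```bash
python3 -c "
from h import *
st()"
```

```text
t 5.05 p [0.4711 0.2978 0.0865] yaw_y 1.456 z [ 0.003 -0.001 -1.   ] F [-0.7 -5.8 20.5] w 0.147 ff 65.56023001670837 q [ 0.43  0.48 -0.37  0.72 -0.    0.55]
```

>>> move_arm(deltas="1 0 0 -0.1 0 0 0; 1 0 0 0.15 0 0 0; 0.2 0 0 0 0 0 0; 0.2 0 0 0 0 0 0; 0.2 0 0 0 0 0 0")

```text
time: 5.55
position: [0.4687, 0.2981, 0.0838]
orientation: [-0.179, -3.134, 0.001]
ft_force: [-0.3, 0.5, -0.1]
grip_width: 0.4
finger_force: 0.0
```

>>> move_arm(deltas="0.2 0 0 1 0 0 0; 0.2 0 0 3 0 0 0; 0.2 0 0 4 0 0 0; 0.2 0 0 4 0 0 0; 0.2 0 0 3 0 0 0")

```text
time: 6.05
position: [0.4703, 0.2985, 0.2378]
orientation: [0.18, 3.135, 0.002]
ft_force: [-0.3, 0.2, 0.1]
grip_width: 0.4
finger_force: 0.0
```

Run:
```python
from h import *
st()
# stand hypotheses: filter centre + yaw from top & side rib
a=-.19;c=np.array([.4665,-.3085]);R=np.array([[np.cos(a),-np.sin(a)],[np.sin(a),np.cos(a)]])
o=c+R@[.03,0];h=o+R@[.075,0];b=h+R@[-.08*np.sin(.5),.09]
print('stand',o,'hinge',h,'ball',b,.048+.08*np.cos(.5),'+x dir',R[:,0])
t=cap('top');s=cap('side',)
for n,p in [('ball',(*b,.118)),('rib+x',(*(c+R@[.03,0]),.072)),('rib-x',(*(c-R@[.03,0]),.072)),('fl',(*(o+R@[-.11,.065]),.018)),('fr',(*(o+R@[-.11,-.065]),.018)),('bl',(*(o+R@[.11,.065]),.018))]: print(n,proj(t,p).round(1),proj(s,p).round(1))
cv2.imwrite('pics/v1.png',np.hstack([crop(s,250,285,120,120),crop(s,250,145,120,120)]))
```

```text
t 6.05 p [0.4703 0.2985 0.2378] yaw_y 1.456 z [ 0.002  0.001 -1.   ] F [-0.3  0.2  0.1] w 0.4 ff 0.0 q [ 0.43  0.33 -0.16  1.07  0.    0.55]
stand [ 0.49596013 -0.31416577] hinge [ 0.56961044 -0.32833018] ball [ 0.54894391 -0.2327063 ] 0.11820660495122982 +x dir [ 0.98200424 -0.18885889]
ball [414. 213.] [287.7 185.1]
rib+x [442.9 238.1] [307.2 183.1]
rib-x [439.2 261.4] [326.5 185.9]
fl [405.8 277.5] [337.7 215.3]
fr [455.3 287.5] [346. 191.]
bl [419.5 196.7] [266.9 204.4]
```

View pics/v1.png

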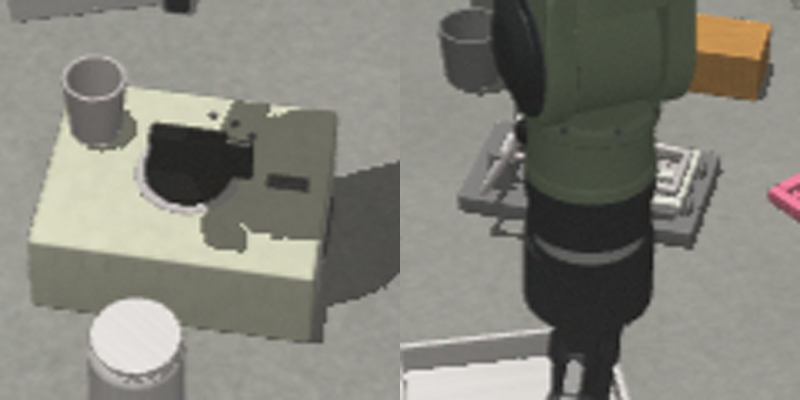

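Knob verified: it is in, with the nose at px (322,333) aimed at the ridge (336,340). The stand model reprojects onto the ball at top (414,213) and side (288,185), and its corners match within 1 px. Now I'll move to behind the ball with the fingers shut.

Run:
```python
from h import *
t=cap('top');s=cap('side')
print('jar',ray(t,411,143,.15),ray(s,229,177,.15))
px=[(284.5,194.5),(337,185),(351,251),(299,261)]
for z in (.03,):
  P=np.array([ray(t,u,v,z)[:2] for u,v in px]);print('tray c',P.mean(0),np.arctan2(*(P[0]+P[1]-P[2]-P[3])[::-1]),np.linalg.norm(P[0]+P[1]-P[2]-P[3])/2,np.linalg.norm(P[0]+P[3]-P[1]-P[2])/2)
pc=[(247,248),(312,243),(321,276),(257,289)]
P=np.array([ray(s,u,v,.03)[:2] for u,v in pc]);print('trayS',P,P.mean(0))
```

```text
jar [ 0.71477435 -0.22256341  0.15      ] [ 0.71439338 -0.21609645  0.15      ]
tray c [ 5.40508263e-01 -2.06775792e-04] 0.21843400532620036 0.18000905322406466 0.13881371186177066
trayS [[ 0.64857926 -0.04930535]
 [ 0.47090724 -0.08145659]
 [ 0.44171014  0.05170539]
 [ 0.60295277  0.10977296]] [0.54103735 0.00767911]
```

>>> move_arm(deltas="1 0.2 -3.4 0 0 0 -0.015; 1 0.2 -3.4 0 0 0 -0.015; 1 0.2 -3.4 0 0 0 -0.015; 1 0.2 -3.4 0 0 0 -0.015; 1 0.2 -3.4 0 0 0 -0.015")

```text
time: 6.75
position: [0.4788, 0.1268, 0.2331]
orientation: [-0.298, -3.124, 0.001]
ft_force: [0.6, -0.5, 0.2]
grip_width: 0.001
finger_force: 0.0
```

>>> move_arm(deltas="1 0.2 -3.4 0 0 0 0; 1 0.2 -3.4 0 0 0 0; 1 0.2 -3.4 0 0 0 0; 1 0.2 -3.4 0 0 0 0; 1 0.2 -3.4 0 0 0 0")

```text
time: 7.25
position: [0.4888, -0.0429, 0.2331]
orientation: [-0.297, -3.124, -0.001]
ft_force: [0.4, 0.9, 0.5]
grip_width: -0.003
finger_force: 0.0
```

>>> move_arm(deltas="1 0.2 -3.4 0 0 0 0; 1 0.2 -3.4 0 0 0 0; 1 0.2 -3.4 0 0 0 0; 1 0.1 -3.4 0 0 0 0; 1 0 -3.4 0 0 0 0")

```text
time: 7.75
position: [0.4961, -0.2126, 0.2329]
orientation: [-0.297, -3.124, -0.003]
ft_force: [0.9, -0.5, -0.8]
grip_width: -0.001
finger_force: 0.0
```

```bash
python3 -c "
from h import *
st()"
```

```text
t 7.75 p [ 0.4961 -0.2126  0.2329] yaw_y 1.381 z [-0.003  0.002 -1.   ] F [ 0.9 -0.5 -0.8] w -0.001 ff 0.0 q [-0.54  0.31 -0.21  1.05  0.   -0.35]
```

>>> move_arm(deltas="1 0 -0.2 -3 0 0 0; 1 0 0 -3 0 0 0; 1 0 0 -3 0 0 0; 1 0 0 -3 0 0 0; 1 0 0 -1.5 0 0 0")

```text
time: 8.25
position: [0.4942, -0.212, 0.0955]
orientation: [-0.297, -3.121, -0.005]
ft_force: [-0.2, -0.3, 0.4]
grip_width: -0.002
finger_force: 0.0
```

>>> move_arm(deltas="1 1 -0.2 0 0 0 0; 1 1 -0.2 0 0 0 0; 1 1 -0.2 0 0 0 0; 1 1 -0.2 0 0 0 0; 1 1 -0.2 0 0 0 0")

```text
time: 8.75
position: [0.5449, -0.2218, 0.1001]
orientation: [-0.296, -3.121, -0.005]
ft_force: [-10.9, 6.3, 8.5]
grip_width: 0.004
finger_force: 6.2
```

Run:
```python
from h import *
st();s=cap('side');t=cap('top')
cv2.imwrite('pics/b1.png',np.hstack([crop(t,358,175,120,120),crop(s,240,130,120,120)]))
```

```text
t 8.75 p [ 0.5449 -0.2218  0.1001] yaw_y 1.381 z [-0.006  0.004 -1.   ] F [-10.9   6.3   8.5] w 0.004 ff 6.243931353092194 q [-0.51  0.52 -0.26  0.8   0.   -0.32]
```

View pics/b1.png

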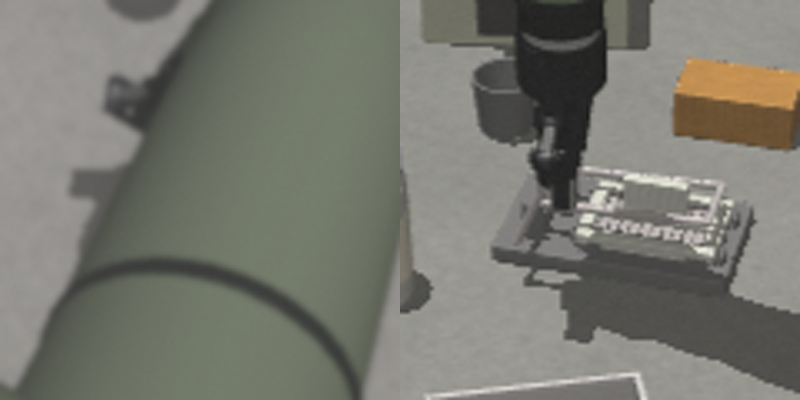

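The bail loop has started lifting (loop at side px ~(325,190)), with the filter still in place. I'll keep pushing.

>>> move_arm(deltas="1 1.1 -0.2 0 0 0 0; 1 1.1 -0.2 0 0 0 0; 1 1.1 -0.2 0 0 0 0; 1 1.1 -0.2 0 0 0 0; 1 1.1 -0.2 0 0 0 0")

```text
time: 9.35
position: [0.6031, -0.2334, 0.1003]
orientation: [-0.297, -3.128, -0.001]
ft_force: [-0.8, 0.7, -0.7]
grip_width: -0.002
finger_force: 0.5
```

>>> move_arm(deltas="1 0.6 -0.1 0 0 0 0; 1 0.6 -0.1 0 0 0 0; 1 0 0 0 0 0 0; 1 0 0 0 0 0 0; 1 0 0 0 0 0 0")

```text
time: 9.85
position: [0.6138, -0.2358, 0.0998]
orientation: [-0.298, -3.127, -0.0]
ft_force: [-0.6, -0.6, -0.6]
grip_width: -0.001
finger_force: 0.0
```

Run:
```python
from h import *
st();s=cap('side')
cv2.imwrite('pics/b2.png',crop(s,210,90,180,180))
```

```text
t 9.85 p [ 0.6138 -0.2358  0.0998] yaw_y 1.381 z [-0.  0. -1.] F [-0.6 -0.6 -0.6] w -0.001 ff 0.0 q [-0.48  0.63 -0.06  0.89 -0.   -0.29]
```

View pics/b2.png

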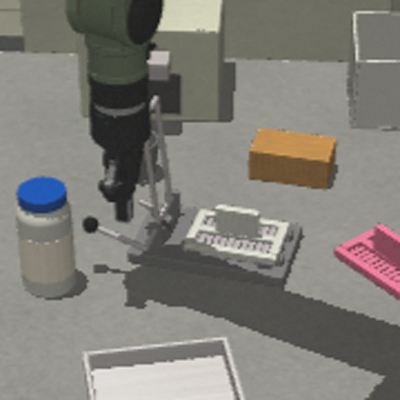

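The bail stands open by itself, with the loop upright at crop (160,150) and the ball over at (90,225). The filter is still seated, with its rib top at px (308–328,183–185), matching the model. I'll go above the rib.

>>> move_arm(deltas="1 -2 0.2 2 0 0 0; 1 -2 0 2 0 0 0; 1 -2 0 2 0 0 0; 1 -2 0 2 0 0 0; 1 -2 0 0 0 0 0")

```text
time: 10.4
position: [0.5148, -0.2348, 0.1829]
orientation: [0.297, 3.123, -0.004]
ft_force: [0.4, -0.2, -0.0]
grip_width: 0.0
finger_force: 0.0
```

>>> move_arm(deltas="0.1 -1.6 -2.4 0 0 0 0; 0.1 -1.6 -2.5 0 0 0 0; 0.1 -1.6 -2.5 0 0 0 0; 0.1 0 0 -3 0 0 0; 0.1 0 0 -3 0 0 0")

```text
time: 10.9
position: [0.4662, -0.3095, 0.1203]
orientation: [0.301, 3.124, -0.003]
ft_force: [0.4, -0.5, -0.5]
grip_width: 0.446
finger_force: 0.0
```

Run:
```python
from h import *
st();s=cap('side')
cv2.imwrite('pics/f1.png',crop(s,255,110,120,120))
p=arm.read_state()['position'];yd=np.array([np.cos(1.381),np.sin(1.381),0])
for k in(-.019,0,.019): print(proj(s,p+k*yd+[0,0,.004]).round(1))
```

```text
t 10.9 p [ 0.4662 -0.3095  0.1203] yaw_y 1.379 z [ 0.003 -0.002 -1.   ] F [ 0.4 -0.5 -0.5] w 0.446 ff 0.0 q [-0.72  0.44 -0.33  0.8   0.   -0.53]
[319.6 168.5]
[318.2 171.8]
[316.7 175.3]
```

View pics/f1.png

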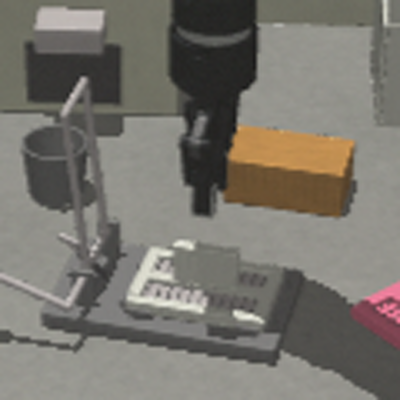

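The fingers are above the rib (near tip at px (316,174.5), prediction within 1 px). Descending and gripping.

>>> move_arm(deltas="0.1 0 0.1 -3 0 0 0; 0.1 0 0 -2 0 0 0; 0.1 0 0 -2 0 0 0; 0.1 0 0 -1 0 0 0; 0.1 0 0 0 0 0 0")

```text
time: 11.45
position: [0.4653, -0.3061, 0.039]
orientation: [-0.297, -3.125, -0.002]
ft_force: [0.1, 0.3, -0.4]
grip_width: 0.448
finger_force: 0.0
```

>>> move_arm(deltas="1 0 0 0 0 0 0; 1 0 0 0 0 0 0; 1 0 0 0 0 0 0; 1 0 0 0 0 0 0; 1 0 0 0 0 0 0", newtons=40)

```text
time: 11.95
position: [0.4669, -0.309, 0.0412]
orientation: [0.299, 3.126, -0.006]
ft_force: [-1.0, -5.8, 2.6]
grip_width: 0.133
finger_force: 41.5
```

```bash
python3 -c "
from h import *
st()"
```

```text
t 11.95 p [ 0.4669 -0.309   0.0412] yaw_y 1.38 z [ 0.001 -0.004 -1.   ] F [-1.  -5.8  2.6] w 0.133 ff 41.495139598846436 q [-0.72  0.54 -0.41  0.62 -0.   -0.52]
```

>>> move_arm(deltas="1 0 -0.1 0.5 0 0 0; 1 0 0 1 0 0 0; 1 0 0 1.5 0 0 0; 1 0 0 2 0 0 0; 1 0 0 2 0 0 0", newtons=60)

```text
time: 12.45
position: [0.4659, -0.3062, 0.1107]
orientation: [-0.296, -3.127, -0.005]
ft_force: [0.1, -0.9, -2.0]
grip_width: 0.136
finger_force: 61.1
```

```bash
python3 -c "
from h import *
st()"
```

```text
t 12.45 p [ 0.4659 -0.3062  0.1107] yaw_y 1.382 z [-0.     0.003 -1.   ] F [ 0.1 -0.9 -2. ] w 0.136 ff 61.10432982444763 q [-0.72  0.45 -0.34  0.78  0.   -0.53]
```

Held: -2 N matches 0.2 kg. Carrying it to the tray.

>>> move_arm(deltas="1 0 0 2 0 0 0; 1 0 1 2 0 0 0.02; 1 0 2 0 0 0 0.04; 1 0.5 2.5 0 0 0 0.04; 1 0.5 2.5 0 0 0 0.04")

```text
time: 12.95
position: [0.4753, -0.2249, 0.149]
orientation: [-0.073, -3.14, -0.005]
ft_force: [0.2, -0.0, -1.5]
grip_width: 0.133
finger_force: 61.2
```

>>> move_arm(deltas="1 0.7 2.5 0 0 0 0.04; 1 0.7 2.5 0 0 0 0.04; 1 0.7 2.5 0 0 0 0.04; 1 0.7 2.5 0 0 0 0.04; 1 0.7 2.5 0 0 0 0.04")

```text
time: 13.45
position: [0.5099, -0.0996, 0.1488]
orientation: [0.242, -3.13, -0.004]
ft_force: [-0.0, 0.6, -3.1]
grip_width: 0.133
finger_force: 61.2
```

>>> move_arm(deltas="1 0.8 2.5 0 0 0 0.04; 1 0.8 2.5 0 0 0 0.03; 1 0.8 2.5 0 0 0 0; 1 0.5 1.5 0 0 0 0; 1 0 0 0 0 0 0")

```text
time: 13.95
position: [0.5394, -0.0101, 0.1491]
orientation: [0.352, -3.12, -0.002]
ft_force: [-0.2, -0.4, -1.8]
grip_width: 0.126
finger_force: 61.1
```

```bash
python3 -c "
from h import *
st()"
```

```text
t 13.95 p [ 0.5394 -0.0101  0.1491] yaw_y 1.795 z [-0.002  0.001 -1.   ] F [-0.2 -0.4 -1.8] w 0.126 ff 61.07914924621582 q [-0.16  0.38 -0.34  0.85  0.   -0.38]
```

>>> move_arm(deltas="1 0.1 1.2 -2 0 0 0; 1 0 0 -3 0 0 0; 1 0 0 -3 0 0 0; 1 0 0 -2 0 0 0; 1 0 0 -1.2 0 0 0")

```text
time: 14.45
position: [0.5391, -0.0011, 0.0358]
orientation: [0.344, -3.119, -0.001]
ft_force: [0.8, 0.5, -1.2]
grip_width: 0.132
finger_force: 61.1
```

>>> move_arm(deltas="1 0 0 -0.2 0 0 0; 1 0 0 -0.2 0 0 0; 1 0 0 -0.2 0 0 0; 1 0 0 -0.2 0 0 0; 1 0 0 0 0 0 0")

```text
time: 14.95
position: [0.5415, -0.0009, 0.0302]
orientation: [-0.345, 3.122, -0.0]
ft_force: [-0.5, -0.5, -2.1]
grip_width: 0.123
finger_force: 61.1
```

```bash
python3 -c "
from h import *
st()"
```

```text
t 14.95 p [ 0.5415 -0.0009  0.0302] yaw_y 1.791 z [ 0.001 -0.    -1.   ] F [-0.5 -0.5 -2.1] w 0.123 ff 61.1196506023407 q [-0.14  0.53 -0.46  0.58 -0.   -0.36]
```

>>> move_arm(deltas="1 0 0 -0.1 0 0 0; 1 0 0 -0.1 0 0 0; 1 0 0 -0.1 0 0 0; 1 0 0 0 0 0 0; 1 0 0 0 0 0 0")

```text
time: 15.45
position: [0.5414, -0.0009, 0.0281]
orientation: [-0.345, 3.122, -0.0]
ft_force: [-3.6, -0.1, 11.0]
grip_width: 0.128
finger_force: 63.0
```

```bash
python3 -c "
from h import *
st()"
```

```text
t 15.45 p [ 0.5414 -0.0009  0.0281] yaw_y 1.791 z [ 0.001 -0.    -1.   ] F [-3.6 -0.1 11. ] w 0.128 ff 62.9541277885437 q [-0.14  0.53 -0.46  0.57 -0.   -0.36]
```

Contact at 28 mm as expected. Releasing and backing away upwards.

>>> move_arm(deltas="1 0 0 0.1 0 0 0; 0.2 0 0 0 0 0 0; 0.2 0 0 0 0 0 0; 0.2 0 0 0 0 0 0; 0.2 0 0 0 0 0 0")

```text
time: 15.95
position: [0.5412, -0.0009, 0.0277]
orientation: [0.345, -3.122, -0.0]
ft_force: [-0.8, 0.1, 1.2]
grip_width: 0.398
finger_force: 0.0
```

>>> move_arm(deltas="0.2 0 0 1 0 0 0; 0.2 0 0 2 0 0 0; 0.2 0 0 4 0 0 0; 0.2 0 0 4 0 0 0; 0.2 0 0 4 0 0 0")

```text
time: 16.45
position: [0.5409, -0.0008, 0.18]
orientation: [-0.345, 3.122, -0.0]
ft_force: [1.2, 0.2, -0.7]
grip_width: 0.392
finger_force: 0.0
```

>>> move_arm(deltas="0.2 -3 0 3 0 0 0; 0.2 -3 0 3 0 0 0; 0.2 -3 0 2 0 0 0; 0.2 -3 0 0 0 0 0; 0.2 0 0 0 0 0 0")

```text
time: 16.95
position: [0.418, -0.0005, 0.2591]
orientation: [-0.345, 3.123, -0.0]
ft_force: [0.7, -0.0, -0.3]
grip_width: 0.397
finger_force: 0.0
```

Run:
```python
from h import *
st();s=cap('side');g=cv2.cvtColor(s['color'],cv2.COLOR_BGR2GRAY)
a=.218;R=np.array([[np.cos(a),-np.sin(a)],[np.sin(a),np.cos(a)]]);c=np.array([.5414,-.0009])
# template check: numeric image of the tray region, filter corners predicted flat at z=.019
print([proj(s,(*(c+R@q),.019)).round(0).tolist() for q in [(.065,.045),(.065,-.045),(-.065,-.045),(-.065,.045)]],'rib',[proj(s,(*(c+R@[k,0]),.059)).round(0).tolist() for k in(-.03,.03)])
print(g[240:296:2,242:330:3])
old=cv2.imread('pics/v1.png')
now=np.hstack([crop(s,250,285,120,120)])
d=cv2.absdiff(now,old[:,:400]).max(2);print('panel diff px',(d[40:230,30:340]>60).mean())
b2=cv2.imread('pics/b2.png');n=crop(s,210,90,180,180);d=cv2.absdiff(n,b2).max(2)
print('bail loop/ball diff',(d[95:260,140:185]>50).mean(),(d[210:240,75:110]>50).mean(),'ball now dark',n[224,90],b2[224,90])
```

```text
t 16.95 p [ 0.418  -0.0005  0.2591] yaw_y 1.791 z [ 0. -0. -1.] F [ 0.7 -0.  -0.3] w 0.397 ff 0.0 q [-0.18  0.06 -0.46  1.06 -0.   -0.4 ]
[[262.0, 278.0], [259.0, 256.0], [306.0, 251.0], [311.0, 273.0]] rib [[295.0, 252.0], [273.0, 254.0]]
[[147 151 148 149 146 151 150 148 151 153 150 148 149 148 148 142 149 146
  145 146 145 146 147 146 150 148 151 147 149 144]
 [144 150 152 152 148 151 153 150 152 147 148 148 149 152 146 148 148 148
  147 143 175 191 209 211 147 148 147 145 148 146]
 [145 151 149 150 150 150 149 149 147 149 148 147 149 150 175 191 210 187
  166 130 120 119 116 204 141 149 149 147 147 151]
 [147 152 151 146 150 149 147 148 180 197 212 189 167 129 122 120 116 117
  115 111 111 112 111 175 142 144 147 149 147 146]
 [149 153 181 198 215 191 168 130 122 120 117 117 115 114 113 112 112 112
  113 113 112 110 109 127 157 147 146 146 149 147]
 [149 148 207 121 117 116 115 114 115 116 115 113 114 113 113 113 112 111
  110 113 109 123 207 109 174 145 146 147 146 146]
 [146 149 204 118 115 115 115 117 117 114 114 114 133 182 221 211 211 216
  206 214 213 189 212 123 203 146 14
[... 2053 characters left out ...]
117 117 114 115 114 114 114 115 115
   97 135 144 144 148 148 146 147 147 146 140 147]
 [144 147 150 144 115 116 118 116 117 115 115 114 107 122 148 145 143 147
  144 147 148 149 149 148 146 146 148 146 148 151]
 [149 143 145 143 116 115 116  96 137 140 146 143 148 149 150 147 146 145
  147 144 145 151 149 148 148 152 146 149 150 151]
 [149 145 144 144 145 144 146 147 146 147 145 144 146 146 145 145 145 146
  149 144 147 148 149 149 147 147 145 146 148 146]
 [144 145 145 149 144 146 147 143 145 146 144 144 146 148 142 147 147 146
  146 146 146 145 150 146 146 142 148 148 147 144]]
panel diff px 0.1869949066213922
bail loop/ball diff 0.09037037037037036 0.0 ball now dark [39 40 40] [38 41 41]
```

```bash
python3 -c "
from workcell import arm
print(arm.hand_in())"
```

```text
the job is handed in; nothing more can be done
None
```

I handed the job in at about 17 s on the robot's clock: the knob is locked at off and pushed in, the bail stands open by itself, and the filter lies in the tray; the hand-in call returned no verdict, and I checked the final filter placement only from image pixel values because my 10 picture views were used up.

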